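Sweep the hex nuts into the sorting tray's trough

TASK

The small parts of the spin cleaner are lying about on the flat of the white sorting tray: with the fingertips, sweep the three hex nuts across the flat and over its edge into the sunken trough, ready to be poured out. Only push them, do not pinch or pick any of them up, and leave the two rubber feet lying where they are on the flat and the other things on the desk undisturbed.

Things in the scene. Friction and masses are not known exactly. Their poses are not given: they have to be found in the camera images.
- tray: white plastic sorting tray, fixed on the desk, 176 (x) by 248 mm (y). Origin: centre of its underside; z up, x and y along its sides. Its smooth level flat, top 24 mm above the desk, spans x -42 to +84, y -120 to +120 mm. Rims 4 mm thick, tops 32 mm above the desk, bound the flat on +x, +y and -y, and the trough's outer side. The -x (trough) side faces the robot, turned up to 40 degrees either way
- tray_edge (a point): middle of the straight open edge of the flat, 24 mm above the desk, at x = -42 mm of the tray; the edge runs along y and has no rim, so that parts drop over it into the trough. Axes as the tray's. Each nut has a free straight way along the tray's -x to this edge: nuts and feet start at least 36 mm apart (centres) along the tray's y, and 48 mm or more from the rear (+x) rim
- tray_trough (a point): middle of the trough's floor, 4 mm above the desk (20 mm below the flat). The trough lies along the flat's edge, from x = -84 to -42 mm of the tray (42 mm wide) and y = -120 to +120 mm; at its +y end it runs on into a tapered pouring spout reaching to y = 155 mm with a raised lip
- nut_a: one of three identical dark steel hexagon nuts, 17 mm across the flats (20 mm over the corners), 8 mm thick, 9 mm hole, 10 to 17 g. It starts flat and loose on the tray's flat, its centre 28 to 78 mm from the edge of the trough, at any turn. Origin: the middle of the nut, 4 mm above what it lies flat on; z is the axis of the hole
- nut_b: one of three identical dark steel hexagon nuts, 17 mm across the flats (20 mm over the corners), 8 mm thick, 9 mm hole, 10 to 17 g. It starts flat and loose on the tray's flat, its centre 28 to 78 mm from the edge of the trough, at any turn. Origin: the middle of the nut, 4 mm above what it lies flat on; z is the axis of the hole
- nut_c: one of three identical dark steel hexagon nuts, 17 mm across the flats (20 mm over the corners), 8 mm thick, 9 mm hole, 10 to 17 g. It starts flat and loose on the tray's flat, its centre 28 to 78 mm from the edge of the trough, at any turn. Origin: the middle of the nut, 4 mm above what it lies flat on; z is the axis of the hole
- foot_a: one of two identical round black rubber feet, 28 mm in diameter at the bottom, 24 mm at the top, 14 mm high, with a small steel bush in the top, 12 to 21 g. It lies loose on the tray's flat among the nuts and must stay there. The origin is the centre of its underside. z is up
- foot_b: one of two identical round black rubber feet, 28 mm in diameter at the bottom, 24 mm at the top, 14 mm high, with a small steel bush in the top, 12 to 21 g. It lies loose on the tray's flat among the nuts and must stay there. The origin is the centre of its underside. z is up
- canister: bystander: closed aluminium screw-top canister standing on the desk to the right of the tray, 71 mm in diameter, 96 mm high, origin at the centre of its underside
- jar: bystander: open speckled stoneware jar standing on the desk to the left of the tray, 98 mm in diameter, 122 mm high, origin at the centre of its underside
- brush: bystander: record brush lying on the desk to the left of the tray, nearer the robot than the jar, a wooden block 40 mm (its x) by 115 mm (its y) and 26 mm high with a pad below, origin at the centre of its underside

How it is judged (in metres and radians):
At the end, for the whole second after the job is handed in: All three nuts rest in the trough or its spout: between the edge of the flat and the outer wall, centre at most 22 mm above the desk, slower than 20 mm/s. Both feet within 15 mm, and canister, jar and brush within 20 mm, of where they began (x of nut_a in the frame of tray between -0.084 and -0.042 m and y of nut_a in the frame of tray between -0.12 and 0.15 m and z of each of nut_a, nut_b, nut_c in the frame of tray below 0.022 m and linear speed of each of nut_a, nut_b, nut_c below 0.02 m/s and x of nut_b in the frame of tray between -0.084 and -0.042 m and y of nut_b in the frame of tray between -0.12 and 0.15 m and x of nut_c in the frame of tray between -0.084 and -0.042 m and y of nut_c in the frame of tray between -0.12 and 0.15 m and distance of each of foot_a, foot_b from where it was at the start of the episode below 0.015 m and distance of each of canister, jar, brush from where it was at the start of the episode below 0.02 m); the robot touches nothing.
It fails at once if a nut is lifted (its centre more than 17 mm higher than it lies on the flat, 45 mm above the desk) (height (world z) of any of nut_a, nut_b, nut_c above 0.045 m).
It fails at once if a nut is pinched or pressed down: more than 15 N between the fingers and a nut (contact force between the fingers and nut_a above 15 N or contact force between the fingers and nut_b above 15 N or contact force between the fingers and nut_c above 15 N).
It fails at once if a rubber foot is moved more than 15 mm (not (distance of foot_a from where it was at the start of the episode below 0.015 m) or not (distance of foot_b from where it was at the start of the episode below 0.015 m)).
It fails at once if the canister, jar or brush is moved more than 20 mm (not (distance of canister from where it was at the start of the episode below 0.02 m) or not (distance of jar from where it was at the start of the episode below 0.02 m) or not (distance of brush from where it was at the start of the episode below 0.02 m)).
It also fails if it takes over 42 s, if anything falls off the work surface, if the arm or the gripper's body presses on something with over 40 N, if the wrist force passes 120 N, or if a joint passes its speed limit or range.

ROBOT

A 6-joint arm with a two-finger parallel gripper is mounted at the origin on the work surface. World frame = base frame: x ahead of the robot, y to its left, z up, the work surface at z = 0. Lengths are in m, angles in degrees, forces in N, time in s.
With the tool pointing down it reaches from about 0.35 to 0.875 m from the base axis. Payload 4.2 kg.
Tool frame: the origin (TCP) lies between the finger pads; the fingertips stand 8 mm ahead of it and the grasp point (between the pads) lies 11 mm behind it; x points along the fingers, y is the direction in which the jaws open and shut, and the axes are right-handed (so a half turn about x gives the same grasp; the last joint's range is limited). The gripper opens to 87 mm and grips with 3 to 60 N. Pads are 19 mm wide; open, the fingers measure 117 mm over their backs; the gripper's body (75 mm by 190 mm) begins 51 mm behind the grasp point.
Start: joints at [-50.844, 22.042, 0.453, 0, -68.411, -14.817], TCP at [0.258, -0.569, 0.231] pointing down, gripper open.
Joint ranges: [-179.83, 179.83], [-69.29, 118.12], [-61.27, 80.66], [-181.25, 117.63], [-171.15, -9.14], [-177.46, 177.46]. Speed limits (degrees/s): [159.86, 159.86, 180, 180, 180, 180].

INTERFACE

Orientations are given as a 3x3 rotation matrix whose columns are the frame's x, y, z axes.
In Python, from station import r gives the robot as it stands. The module is installed in compiled form; this text tells all that it offers.
- The arm moves only by the tool move_arm, never from a script. Its argument "increments" is one flat list of numbers, 7 for each row, row after row: the turn, a rotation vector about the tool's x, y, z in degrees, then the shift along the tool's x, y, z in m, then the finger opening in m, from 0 to 0.087. A call has 1 to 12 rows; each row is the pose to reach, as a shift and turn from the pose commanded when the call began, along the tool's axes at that moment; what a row does not reach only later rows make up. A row lasts 1/12 s, in which the tool goes at most 41.7 mm and 7.16 degrees, less where a joint would pass 70% of its speed; a pose out of reach is approached as far as the arm can. A call with a gripper value outside its range is refused whole. The fingers move at their own pace and stop on an object; the grip force is fixed at half the most. Time passes only in rows, so rows that repeat a pose let the fingers close. It gives the time, the measured TCP pose, the force and the opening at its end, in the units of the state.
- r.sense(): the state, without advancing time (a new reading comes with each control period).
- r.capture(name): name is "scene" or "top"; returns the picture (400x640x3 uint8, red, green, blue); there is no depth.
- r.calibration(name): a dict with "fx", "fy", "cx", "cy" (pixels), "rvec" (rotation vector, rad) and "tvec" (3), from world to camera coordinates, as OpenCV has them. Camera axes: x right, y down, z forward; pixel columns grow to the right and rows downward; lengths in m; the calibration is good to about 2 mm. A picture is of the moment at which its call begins. calibration takes no time and is no camera call.
- r.finish_job(): hands the job in, once; it reports no verdict.
The state is a dict: "time_s": time; "joints": joint angles; "joint_velocities": joint speeds; "effort": joint torques, N m; "tcp_pos": TCP position; "ee_rot": TCP orientation; "wrist_force": force on the tool from outside, world axes, zero at the start; "moment": the same for the moment, N m; "gripper_width": opening from 0.0 (shut) to 1.0 (fully open).
Only numpy, scipy, OpenCV 4.12 (cv2) and the standard library are available. Lean on these libraries where they do the work, as an engineer would, in place of code of your own. Each camera call takes 0.05 s, during which the arm holds its last target.

## Working session

There is one attempt and no reset: what is moved stays moved. The work goes in short steps, Python scripts to look and compute and a tool call to move; the robot and the scene stay as the last step left them, time stands still between calls to the robot, and variables do not carry over. Pictures are saved under pics/ and viewed, and the job is handed in when it is done.

Besides the shell and the picture viewer there is one more tool, called after ">>>" by a JSON object that holds its "fn" and its "kwargs". move_arm: Moves the arm, as the interface text tells. Its arguments: {"type":"object","properties":{"increments":{"type":"array","items":{"type":"number"}}},"required":["increments"]}

```bash
mkdir -p pics; python3 - <<'E'
from station import r
import cv2
s=r.sense();print(s)
for n in("scene","top"):
    cv2.imwrite(f"pics/{n}0.png",r.capture(n)[:,:,::-1]);print(r.calibration(n))
E
```

```text
{'time_s': 0.0, 'joints': array([-5.08440405e+01,  2.20906481e+01,  3.79347248e-01, -2.93551761e-02,
       -6.84122434e+01, -1.48172590e+01]), 'joint_velocities': array([ 0.08689988,  0.07889432, -0.08023177,  0.01112583, -0.04921839,
        0.07361517]), 'effort': array([-4.96723260e-04, -3.90664279e+01,  1.87409949e+01,  4.22000617e+00,
        1.09912996e-02, -1.97866420e-04]), 'tcp_pos': array([ 0.25735957, -0.56889944,  0.22945689]), 'ee_rot': array([[-9.92081587e-04, -4.11956552e-01,  9.11202949e-01],
       [ 1.97280649e-03,  9.11200818e-01,  4.11957737e-01],
       [-9.99997562e-01,  2.20632277e-03, -9.12749965e-05]]), 'wrist_force': array([ 0.37259168, -0.18636786, -0.6056488 ]), 'moment': array([-0.03841236,  0.00087277, -0.01228363]), 'gripper_width': 0.9992433306597568}
{'fx': 504.42673706022975, 'fy': 504.42673706022975, 'cx': 311.6661053836753, 'cy': 200.37597547272873, 'rvec': array([ 2.00610865,  1.51516465, -0.57463892]), 'tvec': array([-0.13453032, -0.32786694,  1.54953573])}
{'fx': 391.49089926210996, 'fy': 391.49089926210996, 'cx': 323.6228758172413, 'cy': 198.00221233642634, 'rvec': array([ 2.19888895, -2.17128584,  0.09460302]), 'tvec': array([0.0078507 , 0.52639553, 1.17273058])}
```

View pics/top0.png

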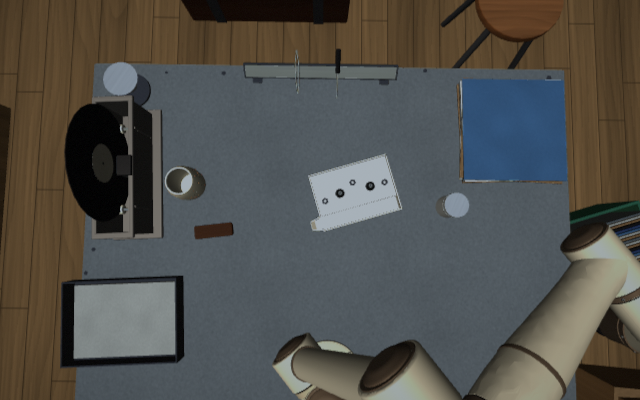

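View pics/scene0.png

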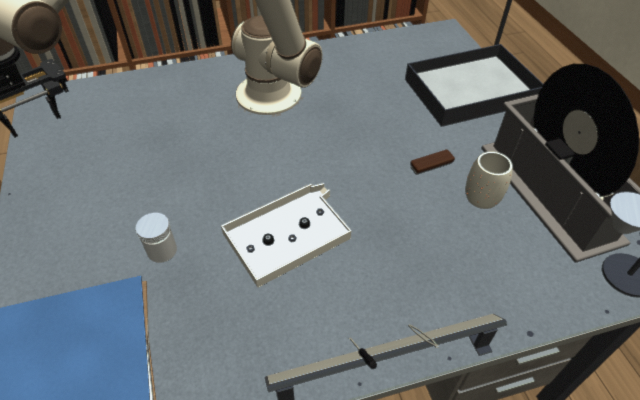

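The top view shows the tray at about (355,192), with the three nuts near (325,201), (352,182) and (384,182) and the feet near (340,193) and (370,186). I'll enlarge both views to read these off more closely.

```bash
python3 - <<'E'
import cv2
a=cv2.imread("pics/top0.png")[145:240,300:410]
cv2.imwrite("pics/topc.png",cv2.resize(a,None,fx=6,fy=6,interpolation=cv2.INTER_CUBIC))
a=cv2.imread("pics/scene0.png")[175:290,215:360]
cv2.imwrite("pics/scenec.png",cv2.resize(a,None,fx=5,fy=5,interpolation=cv2.INTER_CUBIC))
E
```

```text
(no output)
```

View pics/topc.png

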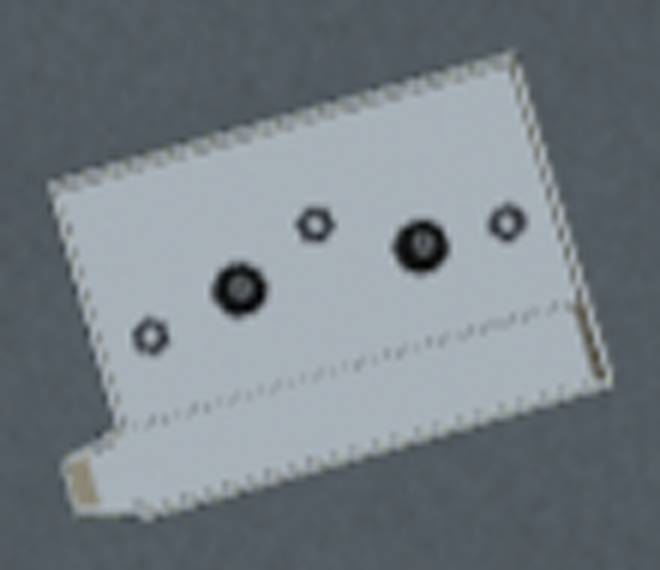

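View pics/scenec.png

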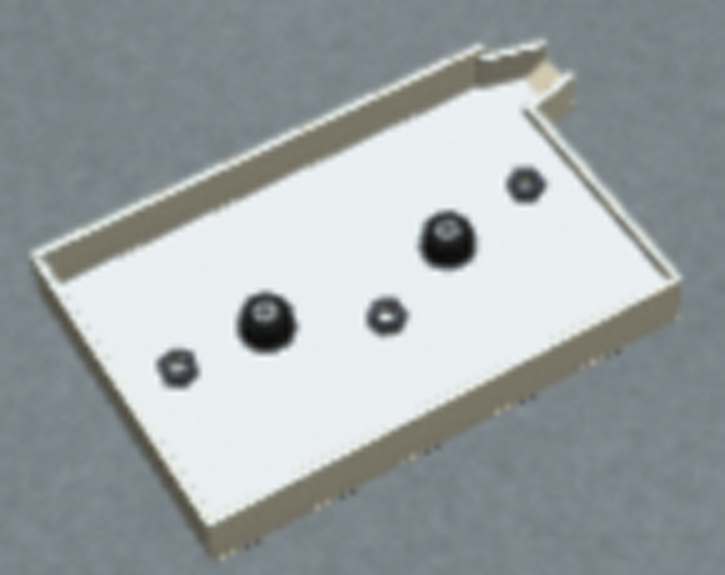

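The top crop (6x) shows the rim corners at (50,183), (515,52) and (610,383). The nuts are at (151,336), (316,224) and (507,222), and the feet at (240,290) and (421,246). The scene crop (5x) agrees with this layout. Next I'll triangulate.

```bash
cat > h.py <<'E'
from station import r
import numpy as np, cv2
def ray(cam,uv,z):
    c=r.calibration(cam);R,_=cv2.Rodrigues(c["rvec"]);t=np.array(c["tvec"])
    d=R.T@np.array([(uv[0]-c["cx"])/c["fx"],(uv[1]-c["cy"])/c["fy"],1]);o=-R.T@t
    return o+d*(z-o[2])/d[2]
T=lambda u,v:(300+(u+.5)/6-.5,145+(v+.5)/6-.5)
S=lambda u,v:(215+(u+.5)/5-.5,175+(v+.5)/5-.5)
E
cat > m.py <<'E'
from h import *
np.set_printoptions(precision=4,suppress=True)
# model corners tray frame, z
obj=np.array([[.088,.124,.032],[.088,-.124,.032],[-.088,-.124,.032]])
pt=[(50,183),(515,52),(610,383)]; ps=[(680,280),(213,530),(35,255)]
from scipy.optimize import least_squares
for nm,cam,px in(("top","top",[T(*p) for p in pt]),("scene","scene",[S(*p) for p in ps])):
    W=np.array([ray(cam,p,.032) for p in px])
    print(nm,W[:,:2],np.linalg.norm(W[0]-W[1]),np.linalg.norm(W[1]-W[2]))
    def f(q):
        c,s=np.cos(q[2]),np.sin(q[2]);M=np.array([[c,-s],[s,c]])
        return (obj[:,:2]@M.T+q[:2]-W[:,:2]).ravel()
    q=least_squares(f,[.6,0,0]).x;print("tray",q[:2],np.degrees(q[2]),f(q))
    c,s=np.cos(q[2]),np.sin(q[2]);M=np.array([[c,-s],[s,c]])
    pts={"top":dict(nL=T(151,336),nM=T(316,224),nR=T(507,222),fL=T(240,290),fR=T(421,246),e1=T(125,425),e2=T(575,305)),
      "scene":dict(nL=S(526,185),nM=S(387,316),nR=S(178,368),fL=S(448,240),fR=S(267,323))}[cam]
    for k,p in pts.items():
        w=ray(cam,p,.024 if k[0]=="e" else .031 if k[0]=="f" else .029)
        print(k,w[:2],"tray",M.T@(w[:2]-q[:2]))
E
python3 m.py
```

```text
top [[ 0.5944  0.0631]
 [ 0.6647 -0.1722]
 [ 0.4969 -0.2201]] 0.2455750944492448 0.1745495237961524
tray [ 0.5456 -0.0784] 16.368267833307105 [ 0.0006  0.0024  0.0002 -0.0003 -0.0008 -0.0021]
nL [0.5178 0.0111] tray [-0.0014  0.0936]
nM [ 0.5757 -0.0718] tray [ 0.0308 -0.0022]
nR [ 0.5781 -0.1687] tray [ 0.0057 -0.0958]
fL [ 0.5415 -0.0335] tray [0.0087 0.0442]
fR [ 0.565  -0.1248] tray [ 0.0056 -0.0501]
e1 [0.473  0.0236] tray [-0.0409  0.1183]
e2 [ 0.5367 -0.2041] tray [-0.0439 -0.1181]
scene [[ 0.5959  0.065 ]
 [ 0.6683 -0.1687]
 [ 0.4994 -0.218 ]] 0.24462995796811296 0.17589269986064832
tray [ 0.5479 -0.0761] 16.71507733044196 [ 0.0006  0.003  -0.0004 -0.0009 -0.0002 -0.0021]
nL [0.5195 0.0137] tray [-0.0014  0.0942]
nM [ 0.5766 -0.0691] tray [ 0.0294 -0.0016]
nR [ 0.5789 -0.1665] tray [ 0.0036 -0.0955]
fL [ 0.5431 -0.0311] tray [0.0083 0.0444]
fR [ 0.5668 -0.1228] tray [ 0.0047 -0.0502]
```

```bash
cat > d.py <<'E'
from h import *
import sys
np.set_printoptions(precision=4,suppress=True)
C=np.array([.5468,-.077]);a=np.radians(16.5);M=np.array([[np.cos(a),-np.sin(a)],[np.sin(a),np.cos(a)]])
s=r.sense();p=s["tcp_pos"];R=s["ee_rot"]
print("t",s["time_s"],"tcp",p,"tray",M.T@(p[:2]-C),"yaw",np.degrees(np.arctan2(R[1,2],R[0,2])),"axis",R[:,0],"w",s["gripper_width"],"F",s["wrist_force"])
for g in sys.argv[1:]:
    x,y,z=map(float,g.split(","))
    w=np.r_[M@[x,y]+C,z];print(g,w,"shift tool",R.T@(w-p))
E
python3 d.py .032,-.0957,.229 .032,-.0957,.0355
```

```text
t 0.1 tcp [ 0.2574 -0.569   0.2296] tray [-0.4172 -0.3895] yaw 24.327897616227958 axis [-0.0009  0.0017 -1.    ] w 1.0018033226564615 F [ 0.9538  0.6407 -0.0733]
.032,-.0957,.229 [ 0.6047 -0.1597  0.229 ] shift tool [0.001  0.2299 0.4851]
.032,-.0957,.0355 [ 0.6047 -0.1597  0.0355] shift tool [0.1945 0.2295 0.4851]
```

>>> {"fn": "move_arm", "kwargs": {"increments": [0.6, 0, 0, 0, 0.015, 0.03, 0, 1.3, 0, 0, 0, 0.033, 0.07, 0, 2.0, 0, 0, 0, 0.052, 0.11, 0, 2.7, 0, 0, 0, 0.071, 0.15, 0, 3.4, 0, 0, 0, 0.09, 0.19, 0, 4.1, 0, 0, 0, 0.109, 0.23, 0, 4.8, 0, 0, 0, 0.128, 0.27, 0, 5.5, 0, 0, 0, 0.147, 0.31, 0, 6.1, 0, 0, 0, 0.166, 0.35, 0, 6.7, 0, 0, 0, 0.185, 0.39, 0, 7.3, 0, 0, 0, 0.204, 0.43, 0, 7.8, 0, 0, 0, 0.22, 0.465, 0]}}

```text
time_s: 1.1
tcp_pos: [0.5766, -0.1924, 0.2302]
ee_rot: [[-0.001, -0.284, 0.959], [0.0, 0.959, 0.284], [-1.0, 0.0, -0.001]]
wrist_force: [0.2, -1.0, -0.2]
gripper_width: 0.169
```

```bash
python3 d.py .032,-.0957,.0355
```

```text
t 1.1 tcp [ 0.5766 -0.1924  0.2302] tray [-0.0042 -0.1191] yaw 16.522388377217663 axis [-0.0008  0.0002 -1.    ] w 0.16931147091493434 F [ 0.1739 -1.0266 -0.1564]
.032,-.0957,.0355 [ 0.6047 -0.1597  0.0355] shift tool [0.1947 0.0233 0.0364]
```

>>> {"fn": "move_arm", "kwargs": {"increments": [0, 0, 0, 0, 0.006, 0.009, 0, 0, 0, 0, 0, 0.0125, 0.0185, 0, 0, 0, 0, 0.02, 0.0125, 0.0185, 0, 0, 0, 0, 0.05, 0.0125, 0.0185, 0, 0, 0, 0, 0.08, 0.0125, 0.0185, 0, 0, 0, 0, 0.11, 0.0125, 0.0185, 0, 0, 0, 0, 0.13, 0.0125, 0.0185, 0, 0, 0, 0, 0.145, 0.0125, 0.0185, 0, 0, 0, 0, 0.15, 0.0125, 0.0185, 0, 0, 0, 0, 0.15, 0.0125, 0.0185, 0, 0, 0, 0, 0.15, 0.0125, 0.0185, 0, 0, 0, 0, 0.15, 0.0125, 0.0185, 0]}}

```text
time_s: 2.1
tcp_pos: [0.5909, -0.1776, 0.082]
ee_rot: [[0.003, -0.285, 0.959], [-0.0, 0.959, 0.285], [-1.0, -0.001, 0.002]]
wrist_force: [0.0, -0.7, -0.5]
gripper_width: 0.004
```

```bash
python3 d.py .032,-.0957,.0355; python3 - <<'E'
from h import *
a=r.capture("top")[:,:,::-1][145:240,300:410]
b=r.capture("scene")[:,:,::-1][150:290,215:360]
cv2.imwrite("pics/t1.png",cv2.resize(a,None,fx=6,fy=6,interpolation=cv2.INTER_CUBIC))
cv2.imwrite("pics/s1.png",cv2.resize(b,None,fx=4,fy=4,interpolation=cv2.INTER_CUBIC))
E
```

```text
t 2.1 tcp [ 0.5909 -0.1776  0.082 ] tray [ 0.0137 -0.109 ] yaw 16.529640103097183 axis [ 0.0026 -0.0004 -1.    ] w 0.003950479729568787 F [ 0.0082 -0.6644 -0.4516]
.032,-.0957,.0355 [ 0.6047 -0.1597  0.0355] shift tool [0.0466 0.0133 0.0182]
```

View pics/s1.png

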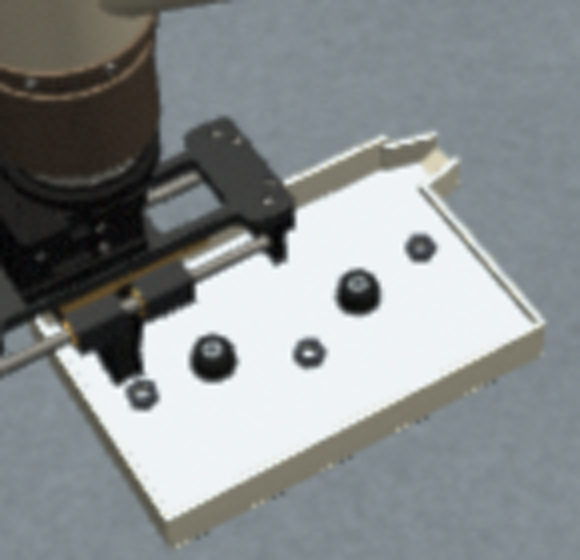

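View pics/t1.png

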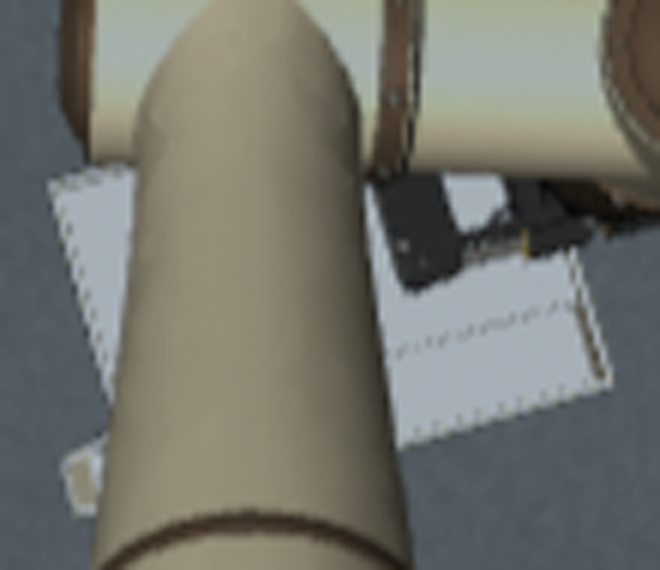

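The fingers are shut over the right-hand side at scene crop (125,370), beside nut R at (142,394), and nothing has moved. The gripper body is wide, so I'll check its clearance to the canister and jar.

```bash
cat >> d.py <<'E'
for n,uv,z in(("can",(456.5,205),.096),("jar",(180,182),.122),("brush right end",(232,229),.026)):
    w=ray("top",uv,z);print(n,w[:2],"tray",M.T@(w[:2]-C))
E
python3 d.py
```

```text
t 2.2 tcp [ 0.5908 -0.1774  0.0821] tray [ 0.0137 -0.1087] yaw 16.53609001083669 axis [ 0.0028 -0.0002 -1.    ] w 0.00533681487343988 F [-0.1828 -0.0602 -0.2619]
can [ 0.5052 -0.3651] tray [-0.1217 -0.2644]
jar [0.5578 0.4163] tray [0.1507 0.4699]
brush right end [0.4287 0.2891] tray [-0.0093  0.3846]
```

>>> {"fn": "move_arm", "kwargs": {"increments": [0, 0, 0, 0, 0.0065, 0.009, 0, 0, 0, 0, 0, 0.013, 0.018, 0, 0, 0, 0, 0, 0.013, 0.018, 0, 0, 0, 0, 0.01, 0.013, 0.018, 0, 0, 0, 0, 0.02, 0.013, 0.018, 0, 0, 0, 0, 0.03, 0.013, 0.018, 0, 0, 0, 0, 0.038, 0.013, 0.018, 0, 0, 0, 0, 0.043, 0.013, 0.018, 0, 0, 0, 0, 0.0455, 0.013, 0.018, 0, 0, 0, 0, 0.0455, 0.013, 0.018, 0, 0, 0, 0, 0.0455, 0.013, 0.018, 0]}}

```text
time_s: 3.12
tcp_pos: [0.6037, -0.1597, 0.035]
ee_rot: [[0.0, -0.285, 0.959], [-0.0, 0.959, 0.285], [-1.0, -0.0, 0.0]]
wrist_force: [-0.9, -0.6, -0.6]
gripper_width: 0.006
```

```bash
python3 d.py .032,-.0957,.0355 -.0365,-.0957,.0355|head -3; python3 - <<'E'
from h import *
b=r.capture("scene")[:,:,::-1][150:290,215:360]
cv2.imwrite("pics/s2.png",cv2.resize(b,None,fx=4,fy=4,interpolation=cv2.INTER_CUBIC))
E
```

```text
t 3.1167 tcp [ 0.6037 -0.1597  0.035 ] tray [ 0.0311 -0.0955] yaw 16.538501086063878 axis [ 0.     -0.0002 -1.    ] w 0.006334683438202792 F [-0.8969 -0.5721 -0.6309]
.032,-.0957,.0355 [ 0.6047 -0.1597  0.0355] shift tool [-0.0005 -0.0002  0.0009]
-.0365,-.0957,.0355 [ 0.539  -0.1791  0.0355] shift tool [-0.0005 -0.0001 -0.0676]
```

View pics/s2.png

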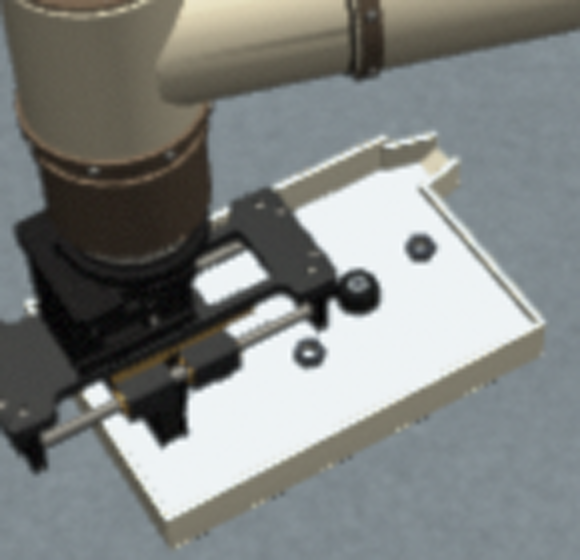

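The fingertips are down at crop (172,440), 3 mm above the flat and behind nut R, which they now hide. Both feet and the other two nuts are untouched, so I'll push.

>>> {"fn": "move_arm", "kwargs": {"increments": [0, 0, 0, 0, 0, -0.003, 0, 0, 0, 0, 0, 0, -0.008, 0, 0, 0, 0, 0, 0, -0.013, 0, 0, 0, 0, 0, 0, -0.018, 0, 0, 0, 0, 0, 0, -0.023, 0, 0, 0, 0, 0, 0, -0.028, 0, 0, 0, 0, 0, 0, -0.033, 0, 0, 0, 0, 0, 0, -0.038, 0, 0, 0, 0, 0, 0, -0.043, 0, 0, 0, 0, 0, 0, -0.048, 0, 0, 0, 0, 0, 0, -0.052, 0, 0, 0, 0, 0, 0, -0.056, 0]}}

```text
time_s: 4.17
tcp_pos: [0.5495, -0.1757, 0.0351]
ee_rot: [[0.0, -0.285, 0.959], [-0.0, 0.959, 0.285], [-1.0, -0.0, 0.0]]
wrist_force: [0.4, 0.4, 0.8]
gripper_width: 0.007
```

>>> {"fn": "move_arm", "kwargs": {"increments": [0, 0, 0, 0, 0, -0.004, 0, 0, 0, 0, 0, 0, -0.008, 0, 0, 0, 0, 0, 0, -0.012, 0, 0, 0, 0, 0, 0, -0.012, 0, 0, 0, 0, 0, 0, -0.012, 0, 0, 0, 0, 0, 0, -0.012, 0]}}

```text
time_s: 4.67
tcp_pos: [0.5386, -0.179, 0.0351]
ee_rot: [[0.0, -0.285, 0.959], [-0.0, 0.959, 0.285], [-1.0, -0.0, 0.0]]
wrist_force: [-0.5, -0.3, -0.7]
gripper_width: 0.006
```

```bash
python3 d.py |head -1; python3 - <<'E'
from h import *
b=r.capture("scene")[:,:,::-1][150:290,215:360]
cv2.imwrite("pics/s3.png",cv2.resize(b,None,fx=4,fy=4,interpolation=cv2.INTER_CUBIC))
E
```

```text
t 4.6667 tcp [ 0.5386 -0.179   0.0351] tray [-0.0369 -0.0954] yaw 16.545245402003484 axis [ 0.0002 -0.0001 -1.    ] w 0.006391554986999243 F [-0.5331 -0.3444 -0.7084]
```

View pics/s3.png

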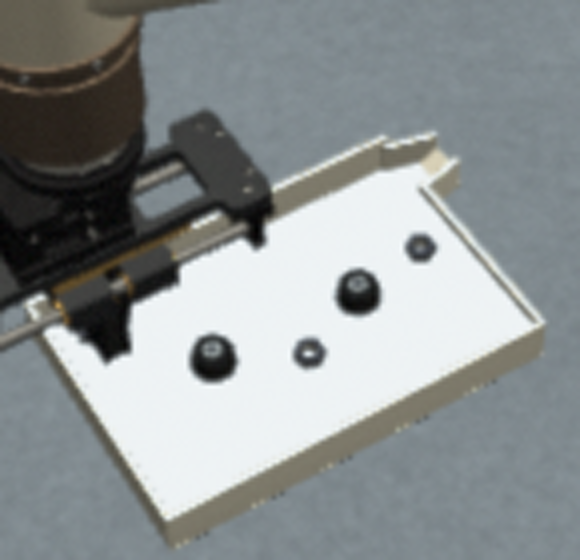

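Nut R no longer shows on the flat, and the feet are still at (213,357) and (358,291). Next is the middle nut: up, over and down behind it.

>>> {"fn": "move_arm", "kwargs": {"increments": [0, 0, 0, -0.01, 0, 0, 0, 0, 0, 0, -0.025, 0, 0, 0, 0, 0, 0, -0.04, 0, 0.01, 0, 0, 0, 0, -0.045, 0.01, 0.03, 0, 0, 0, 0, -0.045, 0.03, 0.05, 0, 0, 0, 0, -0.045, 0.05, 0.07, 0, 0, 0, 0, -0.045, 0.07, 0.085, 0, 0, 0, 0, -0.045, 0.085, 0.094, 0, 0, 0, 0, -0.045, 0.0935, 0.094, 0, 0, 0, 0, -0.045, 0.0935, 0.094, 0, 0, 0, 0, -0.035, 0.0935, 0.094, 0, 0, 0, 0, -0.03, 0.0935, 0.094, 0]}}

```text
time_s: 5.72
tcp_pos: [0.601, -0.0633, 0.0643]
ee_rot: [[-0.001, -0.284, 0.959], [0.0, 0.959, 0.284], [-1.0, 0.0, -0.001]]
wrist_force: [-0.1, -0.3, -0.7]
gripper_width: 0.005
```

```bash
python3 d.py .056,-.002,.0355|head -2; python3 - <<'E'
from h import *
b=r.capture("scene")[:,:,::-1][150:290,215:360]
cv2.imwrite("pics/s4.png",cv2.resize(b,None,fx=4,fy=4,interpolation=cv2.INTER_CUBIC))
E
```

```text
t 5.7167 tcp [ 0.601  -0.0633  0.0643] tray [ 0.0559 -0.0023] yaw 16.47717655371941 axis [-0.0009  0.0002 -1.    ] w 0.0049196027291737955 F [-0.1483 -0.252  -0.654 ]
.056,-.002,.0355 [ 0.6011 -0.063   0.0355] shift tool [0.0288 0.0003 0.0001]
```

View pics/s4.png

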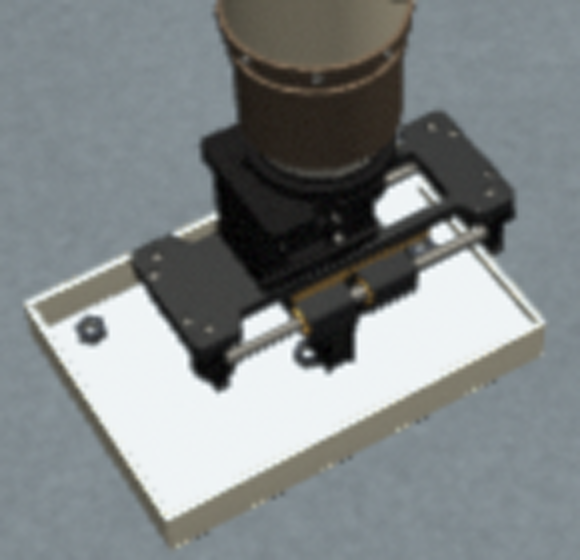

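A nut shows at crop (92,330), and nut M is in front of the fingers at (308,353). I need to know whether nut R is really in the trough.

```bash
cat >> d.py <<'E'
def tr(cam,uv,z): return M.T@(ray(cam,uv,z)[:2]-C)
S4=lambda u,v:(215+(u+.5)/4-.5,150+(v+.5)/4-.5)
E
python3 - <<'E'
import sys; sys.argv=['']
from d import *
for z in(.008,.028):print(z,tr("scene",S4(92,330),z))
E
```

```text
t 5.7667 tcp [ 0.6002 -0.0635  0.063 ] tray [ 0.055  -0.0022] yaw 16.439675764682445 axis [-0.0037  0.     -1.    ] w 0.002814722698019148 F [-0.463  -0.2952 -1.2423]
can [ 0.5052 -0.3651] tray [-0.1217 -0.2644]
jar [0.5578 0.4163] tray [0.1507 0.4699]
brush right end [0.4287 0.2891] tray [-0.0093  0.3846]
0.008 [-0.0663 -0.093 ]
0.028 [-0.0513 -0.098 ]
```

Nut R lies in the trough at tray (-66,-93) mm. Now down, then push the middle nut.

>>> {"fn": "move_arm", "kwargs": {"increments": [0, 0, 0, 0.01, 0, 0, 0, 0, 0, 0, 0.019, 0, 0, 0, 0, 0, 0, 0.025, 0, 0, 0, 0, 0, 0, 0.028, 0, 0, 0, 0, 0, 0, 0.028, 0, 0, 0, 0, 0, 0, 0.028, 0, 0, 0]}}

```text
time_s: 6.27
tcp_pos: [0.6019, -0.0627, 0.0368]
ee_rot: [[-0.0, -0.285, 0.959], [-0.0, 0.959, 0.285], [-1.0, -0.0, -0.0]]
wrist_force: [-0.3, -0.7, 0.6]
gripper_width: 0.005
```

```bash
python3 d.py -.0365,-.002,.0355|head -2
```

```text
t 6.2667 tcp [ 0.6019 -0.0627  0.0368] tray [ 0.0569 -0.0019] yaw 16.536882563117548 axis [-0.0004 -0.0002 -1.    ] w 0.004828666767273138 F [-0.2964 -0.7154  0.6287]
-.0365,-.002,.0355 [ 0.5124 -0.0893  0.0355] shift tool [ 0.0013 -0.     -0.0934]
```

>>> {"fn": "move_arm", "kwargs": {"increments": [0, 0, 0, 0.001, 0, -0.003, 0, 0, 0, 0, 0.001, 0, -0.008, 0, 0, 0, 0, 0.001, 0, -0.013, 0, 0, 0, 0, 0.001, 0, -0.018, 0, 0, 0, 0, 0.001, 0, -0.023, 0, 0, 0, 0, 0.001, 0, -0.028, 0, 0, 0, 0, 0.001, 0, -0.033, 0, 0, 0, 0, 0.001, 0, -0.038, 0, 0, 0, 0, 0.001, 0, -0.043, 0, 0, 0, 0, 0.001, 0, -0.048, 0, 0, 0, 0, 0.001, 0, -0.053, 0, 0, 0, 0, 0.001, 0, -0.058, 0]}}

```text
time_s: 7.27
tcp_pos: [0.5459, -0.0792, 0.0361]
ee_rot: [[0.0, -0.285, 0.959], [0.0, 0.959, 0.285], [-1.0, -0.0, 0.0]]
wrist_force: [-0.0, -0.3, 0.6]
gripper_width: 0.006
```

>>> {"fn": "move_arm", "kwargs": {"increments": [0, 0, 0, 0, 0, -0.005, 0, 0, 0, 0, 0, 0, -0.01, 0, 0, 0, 0, 0, 0, -0.015, 0, 0, 0, 0, 0, 0, -0.02, 0, 0, 0, 0, 0, 0, -0.025, 0, 0, 0, 0, 0, 0, -0.03, 0, 0, 0, 0, 0, 0, -0.0355, 0, 0, 0, 0, 0, 0, -0.0355, 0, 0, 0, 0, 0, 0, -0.0355, 0]}}

```text
time_s: 8.02
tcp_pos: [0.512, -0.0893, 0.0361]
ee_rot: [[-0.0, -0.285, 0.959], [-0.0, 0.959, 0.285], [-1.0, -0.0, -0.0]]
wrist_force: [-0.7, -0.2, 0.5]
gripper_width: 0.001
```

```bash
python3 d.py .026,.094,.0355 |head -2; python3 - <<'E'
from h import *
b=r.capture("scene")[:,:,::-1][150:290,215:360]
cv2.imwrite("pics/s5.png",cv2.resize(b,None,fx=4,fy=4,interpolation=cv2.INTER_CUBIC))
E
```

```text
t 8.0167 tcp [ 0.512  -0.0893  0.0361] tray [-0.0369 -0.0019] yaw 16.535061573456915 axis [-0.0001 -0.0001 -1.    ] w 0.0012031924781991017 F [-0.6589 -0.1537  0.4923]
.026,.094,.0355 [0.545  0.0205 0.0355] shift tool [0.0006 0.0959 0.0629]
```

View pics/s5.png

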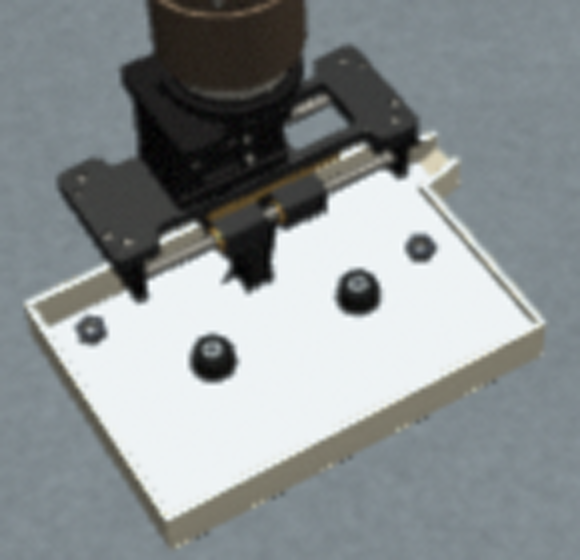

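Nut M seems to be just past the edge, with a bit showing at (232,277). The feet are unmoved. I'll lift and go on to the left nut, looking again from there.

>>> {"fn": "move_arm", "kwargs": {"increments": [0, 0, 0, -0.01, 0, 0, 0, 0, 0, 0, -0.025, 0, 0, 0, 0, 0, 0, -0.04, 0.0, 0.01, 0, 0, 0, 0, -0.045, 0.01, 0.025, 0, 0, 0, 0, -0.045, 0.03, 0.04, 0, 0, 0, 0, -0.045, 0.05, 0.055, 0, 0, 0, 0, -0.045, 0.07, 0.063, 0, 0, 0, 0, -0.045, 0.085, 0.064, 0, 0, 0, 0, -0.045, 0.096, 0.064, 0, 0, 0, 0, -0.045, 0.096, 0.064, 0, 0, 0, 0, -0.035, 0.096, 0.064, 0, 0, 0, 0, -0.03, 0.096, 0.064, 0]}}

```text
time_s: 9.07
tcp_pos: [0.5459, 0.0207, 0.0653]
ee_rot: [[-0.001, -0.284, 0.959], [0.0, 0.959, 0.284], [-1.0, 0.0, -0.001]]
wrist_force: [0.0, -1.3, 0.3]
gripper_width: 0.006
```

```bash
python3 d.py .027,.094,.0355|head -2; python3 - <<'E'
from h import *
b=r.capture("scene")[:,:,::-1][150:290,215:360]
cv2.imwrite("pics/s6.png",cv2.resize(b,None,fx=4,fy=4,interpolation=cv2.INTER_CUBIC))
E
```

```text
t 9.0667 tcp [0.5459 0.0207 0.0653] tray [0.0268 0.0939] yaw 16.508927578953113 axis [-0.0006  0.     -1.    ] w 0.006272527714524865 F [ 0.0061 -1.3455  0.2602]
.027,.094,.0355 [0.546  0.0208 0.0355] shift tool [0.0298 0.0001 0.0002]
```

View pics/s6.png

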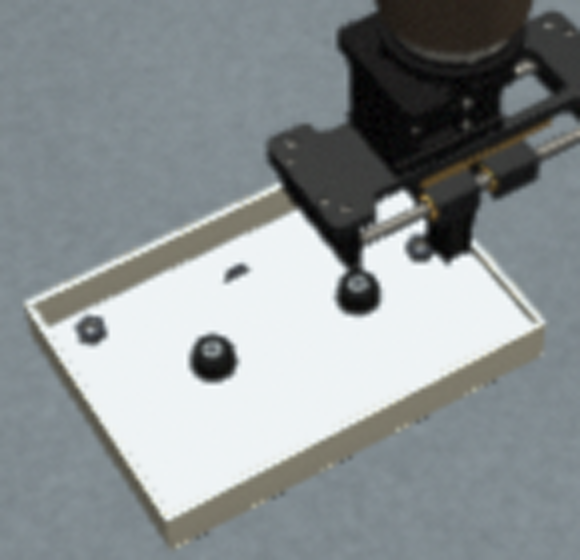

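Nut M now shows at (237,272), half hidden by the edge of the flat, so it is down in the trough. Next, the left nut at (418,247).

>>> {"fn": "move_arm", "kwargs": {"increments": [0, 0, 0, 0.01, 0, 0, 0, 0, 0, 0, 0.02, 0, 0, 0, 0, 0, 0, 0.026, 0, 0, 0, 0, 0, 0, 0.029, 0, 0, 0, 0, 0, 0, 0.029, 0, 0, 0, 0, 0, 0, 0.029, 0, 0, 0]}}

```text
time_s: 9.62
tcp_pos: [0.5463, 0.0209, 0.0368]
ee_rot: [[-0.0, -0.285, 0.959], [-0.0, 0.959, 0.285], [-1.0, -0.0, -0.0]]
wrist_force: [1.0, 0.8, 0.5]
gripper_width: 0.005
```

```bash
python3 d.py -.0365,.094,.0355|head -2
```

```text
t 9.6167 tcp [0.5463 0.0209 0.0368] tray [0.0274 0.094 ] yaw 16.539929200858577 axis [-0.0004 -0.0003 -1.    ] w 0.004765944719111555 F [0.9909 0.7834 0.4595]
-.0365,.094,.0355 [0.4851 0.0028 0.0355] shift tool [ 0.0013 -0.     -0.0639]
```

>>> {"fn": "move_arm", "kwargs": {"increments": [0, 0, 0, 0.001, 0, -0.003, 0, 0, 0, 0, 0.001, 0, -0.008, 0, 0, 0, 0, 0.001, 0, -0.013, 0, 0, 0, 0, 0.001, 0, -0.018, 0, 0, 0, 0, 0.001, 0, -0.023, 0, 0, 0, 0, 0.001, 0, -0.028, 0, 0, 0, 0, 0.001, 0, -0.033, 0, 0, 0, 0, 0.001, 0, -0.038, 0, 0, 0, 0, 0.001, 0, -0.043, 0, 0, 0, 0, 0.001, 0, -0.048, 0, 0, 0, 0, 0.001, 0, -0.053, 0, 0, 0, 0, 0.001, 0, -0.058, 0]}}

```text
time_s: 10.62
tcp_pos: [0.4902, 0.0044, 0.0361]
ee_rot: [[-0.0, -0.285, 0.959], [0.0, 0.959, 0.285], [-1.0, 0.0, -0.0]]
wrist_force: [-0.9, 0.2, 0.6]
gripper_width: 0.003
```

>>> {"fn": "move_arm", "kwargs": {"increments": [0, 0, 0, 0, 0, -0.003, 0, 0, 0, 0, 0, 0, -0.006, 0, 0, 0, 0, 0, 0, -0.006, 0, 0, 0, 0, 0, 0, -0.006, 0, 0, 0, 0, -0.01, 0, -0.006, 0, 0, 0, 0, -0.03, 0, -0.006, 0, 0, 0, 0, -0.06, 0, -0.006, 0, 0, 0, 0, -0.1, 0, -0.006, 0, 0, 0, 0, -0.14, 0, -0.006, 0, 0, 0, 0, -0.18, 0, -0.006, 0, 0, 0, 0, -0.2, 0, -0.006, 0, 0, 0, 0, -0.2, 0, -0.006, 0]}}

```text
time_s: 11.62
tcp_pos: [0.4881, 0.0034, 0.242]
ee_rot: [[0.012, -0.286, 0.958], [0.002, 0.958, 0.286], [-1.0, -0.001, 0.012]]
wrist_force: [-0.1, -0.1, 0.1]
gripper_width: 0.005
```

```bash
python3 d.py|head -1; python3 - <<'E'
from h import *
b=r.capture("scene")[:,:,::-1][150:290,215:360]
cv2.imwrite("pics/s7.png",cv2.resize(b,None,fx=4,fy=4,interpolation=cv2.INTER_CUBIC))
E
```

```text
t 11.6167 tcp [0.4881 0.0034 0.242 ] tray [-0.0335  0.0938] yaw 16.590963238632238 axis [ 0.0121  0.0024 -0.9999] w 0.004697116628411025 F [-0.1375 -0.0762  0.1461]
```

View pics/s7.png

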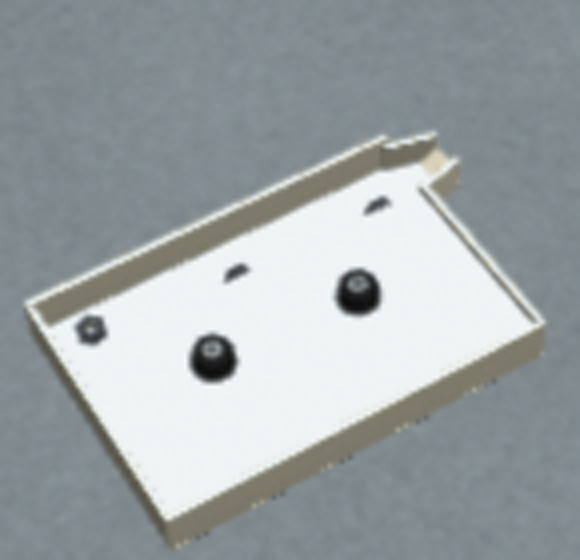

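All three nuts are off the flat: R at (91,330) fully visible, M at (237,272) and L at (378,206) half hidden below the edge. I'll move the arm aside and check from above.

>>> {"fn": "move_arm", "kwargs": {"increments": [0, 0, 0, 0, -0.02, -0.005, 0, 0, 0, 0, 0, -0.05, -0.015, 0, 0, 0, 0, 0, -0.085, -0.025, 0, 0, 0, 0, 0, -0.12, -0.04, 0, 0, 0, 0, 0, -0.155, -0.055, 0, 0, 0, 0, 0, -0.19, -0.07, 0, 0, 0, 0, 0, -0.225, -0.085, 0, 0, 0, 0, 0, -0.26, -0.1, 0, 0, 0, 0, 0, -0.295, -0.115, 0, 0, 0, 0, 0, -0.33, -0.13, 0, 0, 0, 0, 0, -0.365, -0.14, 0, 0, 0, 0, 0, -0.4, -0.15, 0]}}

```text
time_s: 12.67
tcp_pos: [0.4539, -0.4248, 0.2339]
ee_rot: [[-0.003, -0.284, 0.959], [0.002, 0.959, 0.284], [-1.0, 0.003, -0.002]]
wrist_force: [1.0, 0.4, -0.7]
gripper_width: 0.005
```

```bash
python3 - <<'E'
from h import *
f=r.capture("top")[:,:,::-1]; cv2.imwrite("pics/t8f.png",f)
a=f[145:240,300:410]
cv2.imwrite("pics/t8.png",cv2.resize(a,None,fx=6,fy=6,interpolation=cv2.INTER_CUBIC))
g=r.capture("scene")[:,:,::-1];cv2.imwrite("pics/s8f.png",g)
E
```

```text
(no output)
```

View pics/t8.png

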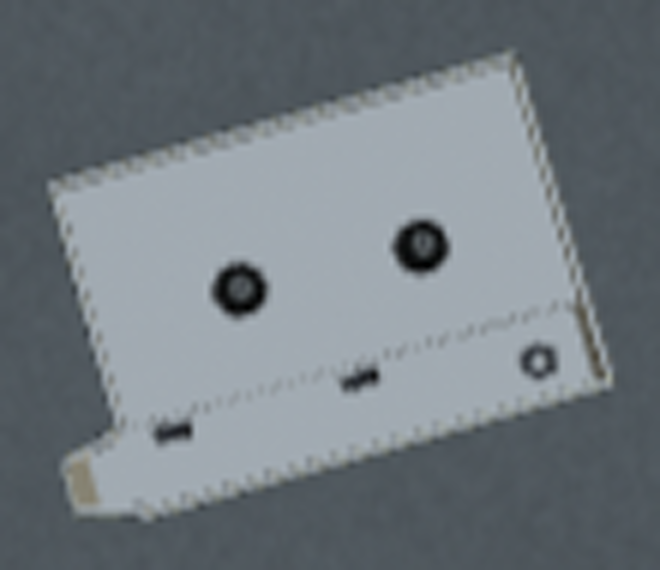

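View pics/t8f.png

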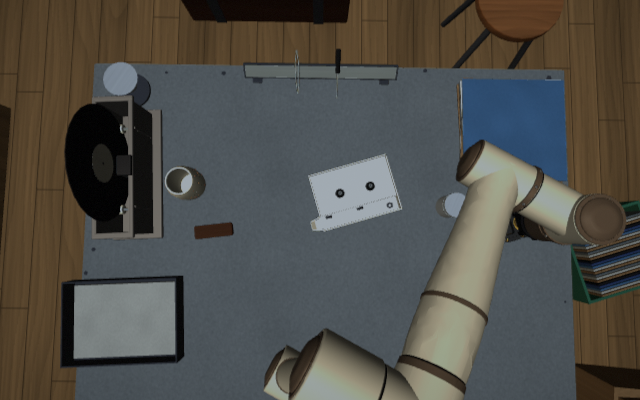

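Nuts M at (360,378) and L at (173,431) stand on edge in the trough close to the flat's wall, and R at (539,360) lies flat. The feet are still at (240,290) and (421,246). I'll check the numbers and that everything is at rest.

```bash
python3 - <<'E'
import sys; sys.argv=['']
from d import *
for n,p,z in(("M",(360,378),.013),("L",(173,431),.013),("R",(539,360),.008)):print(n,tr("top",T(*p),z), "if z=.022",tr("top",T(*p),.022))
a=cv2.imread("pics/s8f.png")[150:290,215:360]; 
a0=cv2.imread("pics/scene0.png"); a8=cv2.imread("pics/s8f.png")
s7=cv2.resize(cv2.imread("pics/s7.png"),(145,140),interpolation=cv2.INTER_AREA)
print("s7 vs s8 max diff",np.abs(a.astype(int)-s7)[60:].max())
for n,(x,y,w,h) in dict(can=(130,205,50,60),jar=(460,145,60,70),brush=(405,145,55,35)).items():
    print(n,np.abs(a0.astype(int)-a8)[y:y+h,x:x+w].mean())
cv2.imwrite("pics/s8.png",cv2.resize(a,None,fx=5,fy=5,interpolation=cv2.INTER_CUBIC))
E
```

```text
t 12.7667 tcp [ 0.4539 -0.4271  0.2326] tray [-0.1886 -0.3093] yaw 16.23230799525124 axis [-0.0039  0.0017 -1.    ] w 0.005317399241471129 F [-0.4073  0.4092 -0.0933]
can [ 0.5052 -0.3651] tray [-0.1217 -0.2644]
jar [0.5578 0.4163] tray [0.1507 0.4699]
brush right end [0.4287 0.2891] tray [-0.0093  0.3846]
M [-0.0514 -0.0047] if z=.022 [-0.0516 -0.0037]
L [-0.0515  0.0946] if z=.022 [-0.0517  0.0949]
R [-0.0674 -0.0964] if z=.022 [-0.0676 -0.0937]
s7 vs s8 max diff 16
can 1.2852222222222223
jar 1.2113492063492064
brush 1.25004329004329
```

View pics/s8.png

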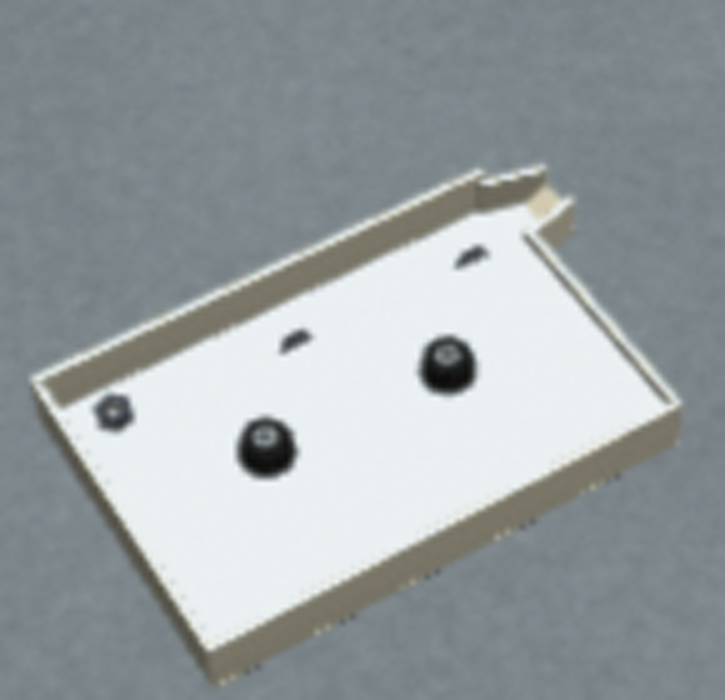

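View pics/s8f.png

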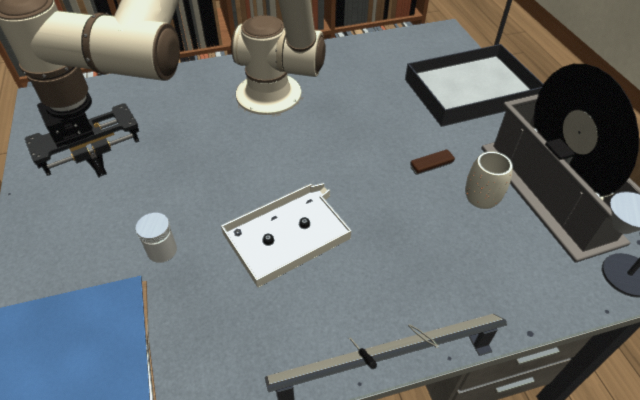

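All three nuts are inside the trough limits (x -51, -52 and -67 mm) and at rest between pictures. The feet and the bystanders haven't moved, so I'm handing in.

```bash
python3 -c "
from station import r
print(r.finish_job())"
```

```text
the job is handed in; nothing more can be done
None
```

I swept the three hex nuts one at a time over the flat's edge into the trough, then moved the arm clear and handed the job in at about 12.8 s. I pushed with the shut fingertips, about 3–4 mm above the flat, and did not pinch or lift any nut. No verdict was reported.

- **Nuts:** the last top view puts them at tray (x, y) of about (-51, -5), (-52, 95) and (-67, -96) mm, inside the trough limits. The one at y -96 mm lies flat. The other two stand on edge against the wall below the flat, with centres at about 13 mm height. That height is assumed from their size, not measured. They did not move between the last pictures.
- **Feet and other things:** both feet are at the same pixels as at the start, and the canister, jar and brush look unchanged.
- **Forces:** every wrist force reading stayed below about 1.5 N. The readings came at the end of each move, so brief peaks in between were not seen.
- **Disagreement:** the two cameras' tray positions differed by 2–3 mm, so I used about the average. No check failed.

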